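Press the proud clip home and point out the empty eyelet

TASK

Check the clips on the back of this car seat shell. With the closed fingertips press the red clip, which stands proud, fully home; then point at the one empty brass eyelet so that the upholsterer sees where a clip is missing: bring the fingertips over its middle from above, hand upright, 1 to 4 cm above it without touching it, stay there for two seconds and finish while still pointing. Press only the red clip, never pull it up, do not touch the white clips, and leave the tin, the screwdriver and the hammer where they lie.

Things in the scene. Friction and masses are not known exactly. Their poses are not given: they have to be found in the camera images.
- shell: fixed cream seat shell, 300 mm (x) by 440 mm (y): rim 24 mm high, 22 mm wide, around a flat charcoal panel, top 12 mm above the bench; two steel headrest posts stick out 78 mm at its +y end. Six brass eyelets (34 mm across, 3 mm high) at shell x = -55 and +55 mm, y = -130, -50 and +30 mm: four hold white clips, one the red clip, one is empty; in changing order. Origin: centre of underside, z up
- clip_red_top (a point): middle of the top of the red clip's round head (head 27 mm across, 5 mm thick, flat for 18 mm in the middle, on a 13 mm stem); 32 mm above the bench when the joint reads 0, 20 mm when fully home. It moves with the clip
- clip_red (a joint): how far the red clip is pressed down, in m: 0 to 0.003 at the start (standing proud), 0.012 fully home against a hard stop level with the white clips; it stays where it is left; stiff friction of about 5 N. Negative values mean that it is being pulled out
- socket_mouth (a point): middle of the mouth of the empty brass eyelet, at its top, 15 mm above the bench: a brass ring, 34 mm outside, with a black hole of 21 mm. Fixed to the shell, z up
- clip_a: a white clip pressed fully home in its brass eyelet: round head 27 mm across, its top 8 mm above the panel; fixed, already right. Origin: centre of the eyelet's foot, on the panel, z up
- clip_b: a white clip pressed fully home in its brass eyelet: round head 27 mm across, its top 8 mm above the panel; fixed, already right. Origin: centre of the eyelet's foot, on the panel, z up
- clip_c: a white clip pressed fully home in its brass eyelet: round head 27 mm across, its top 8 mm above the panel; fixed, already right. Origin: centre of the eyelet's foot, on the panel, z up
- clip_d: a white clip pressed fully home in its brass eyelet: round head 27 mm across, its top 8 mm above the panel; fixed, already right. Origin: centre of the eyelet's foot, on the panel, z up
- tin: small open steel tin, loose, 42 mm across and 24 mm high, standing on the panel beside the clips; origin: centre of its underside, z up
- screwdriver: loose screwdriver with a black handle lying on the bench on the shell's +y side, about 200 mm long along its x, under 35 mm high
- hammer: loose hammer with a wooden handle lying on the bench on the shell's -y side, about 250 mm long along its x, head toward +x, under 35 mm high
There are look-alikes about, which are no part of the job. Of the things shaped like the tin, the steel one is meant. Of the things that look like the screwdriver, the smaller one is meant.

How it is judged:
By the outcome, as a careful person would: the job done as asked, in the order asked, and still so for the second after the job is handed in, with the robot touching nothing.
It also fails if it takes over 38 s, if anything falls off the work surface, if the arm or the gripper's body presses on something with over 40 N, if the wrist force passes 120 N, or if a joint passes its speed limit or range.

ROBOT

A 6-joint arm with a two-finger parallel gripper is mounted at the origin on the work surface. World frame = base frame: x ahead of the robot, y to its left, z up, the work surface at z = 0. Lengths are in mm, angles in rad, forces in N, time in s.
With the tool pointing down it reaches from about 350 to 875 mm from the base axis. Payload 4.2 kg.
Tool frame: the origin (TCP) lies at the very end of the fingers, on their centre line; the grasp point (between the pads) lies env.tcp_to_grasp behind it (env.tcp_to_grasp is the distance from the TCP to the grasp point, in mm); z points along the fingers, y is the line along which they close (so a half turn about z gives the same grasp; the last joint's range is limited). The gripper opens to 87 mm and grips with 3 to 60 N. Pads are 19 mm wide; open, the fingers measure 117 mm over their backs; the gripper's body (75 mm by 190 mm) begins 51 mm behind the grasp point.
Start: joints at [-0.989, 0.385, 0.008, 0, -1.194, -0.259], TCP at [198.28, -592.692, 222.55] pointing down, gripper open.
Joint ranges: [-3.14, 3.14], [-1.21, 2.06], [-1.07, 1.41], [-3.16, 2.05], [-2.99, -0.16], [-3.1, 3.1]. Speed limits (rad/s): [2.79, 2.79, 3.14, 3.14, 3.14, 3.14].

INTERFACE

Orientations are given as a unit quaternion [x, y, z, w].
In Python, from plant import observe, snapshot, env gives the robot as it stands. The module is installed in compiled form; this text tells all that it offers.
- The arm moves only by the shell command python3 -m pendant 'ROWS' [OPENING] [FORCE]. ROWS is JSON, one flat list of numbers, 6 for each row, row after row: the shift along the tool's x, y, z scaled (see below), then the turn, a rotation vector about the tool's x, y, z scaled (see below). A call has 1 to 12 rows; each row shifts and turns the commanded pose from where the row before left it, along the tool's axes as they then stand; what a row does not reach is not made up. The controller multiplies each number of a shift by 2.5 cm and each number of a turn by 6 degrees. A row lasts 1/12 s, in which the tool goes at most 41.7 mm and 7.16 degrees, less where a joint would pass 70% of its speed; a pose out of reach is approached as far as the arm can. A call with a number of a shift or a turn outside -1 to 1 is refused whole. A call with a gripper value outside its range is refused whole. OPENING is the closure, from -1 (fully open) to 1 (shut), set as the call begins (- or left out, the last holds). The fingers move at their own pace and stop on an object; FORCE is the grip in N (left out, the last holds). Time passes only in rows, so rows that do not move let the fingers close. It gives the time, the measured TCP pose, the force, the opening and the grip force at its end, in the units of the state.
- observe(): the state, without advancing time (a new reading comes with each control period).
- snapshot(name): name is "side" or "top" or "wrist"; returns a dict with "image" (400x640x3 uint8, red, green, blue), "range_z" (400x640 float32, mm along the optical axis (not along the pixel's ray), 0 where there is no reading), "fx", "fy", "cx", "cy" (pixels), "cam_to_world" (4x4, takes a point from camera to world coordinates). Camera axes: x right, y down, z forward; pixel columns grow to the right and rows downward; lengths in mm; the calibration is good to about 2 mm. A picture is of the moment at which its call begins.
- env.finish_job(): hands the job in; it is judged then, once.
The state is a dict: "time": time; "q": joint angles; "dq": joint speeds; "joint_torque": joint torques, N m; "eef_pos": TCP position; "tool_rot": TCP orientation; "force": force on the tool from outside, world axes, zero at the start; "torque": the same for the moment, N m; "width": finger opening in mm; "gripper_force": force on a finger pad.
Only numpy, scipy, OpenCV 4.12 (cv2) and the standard library are available. Lean on these libraries where they do the work, as an engineer would, in place of code of your own. Each camera call takes 0.05 s, during which the arm holds its last target. There are 200 camera calls.

## Working session

There is one attempt and no reset: what is moved stays moved. The work goes in short steps, Python scripts to look and compute and a shell command to move; the robot and the scene stay as the last step left them, time stands still between calls to the robot, and variables do not carry over. Pictures are saved under pics/ and viewed, at most 10 in all, crops included, and the job is handed in when it is done.

```bash
mkdir -p pics; cat > h.py <<'E'
import numpy as np, cv2
from plant import observe, snapshot, env
def save(n,f):
    s=snapshot(n); cv2.imwrite(f,s["image"][:,:,::-1]); np.savez(f[:-4]+".npz",**s); return s
def pt(s,u,v,z=None):
    K=np.array([(u-s["cx"])/s["fx"],(v-s["cy"])/s["fy"],1.0]); T=s["cam_to_world"]
    d=T[:3,:3]@K; o=T[:3,3]
    if z is None: return o+d*float(s["range_z"][int(round(v)),int(round(u))])
    return o+d*(z-o[2])/d[2]
E
python3 - <<'E'
from h import *
save("top","pics/top.png"); s=observe(); print(s["tool_rot"],s["eef_pos"],s["width"],s["time"],env.tcp_to_grasp)
E
```

```text
[-1.60566461e-01  9.87024437e-01  1.05496415e-03 -2.42160139e-04] [ 198.04855598 -592.18302619  221.45410147] 87.20625504596619 0.05 18.700000000000003
```

View pics/top.png

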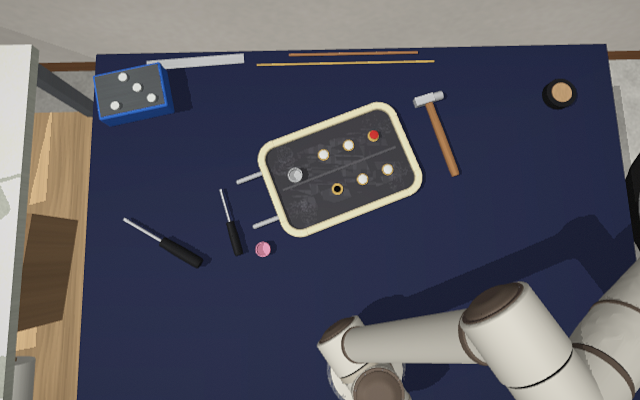

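The top view shows the red clip near (373,135), the empty eyelet near (337,188), the tin at (295,174), and white clips at (323,155), (348,145), (362,179) and (387,169). I'll enlarge it to read the pixels more closely.

```bash
python3 - <<'E'
from h import *
s=dict(np.load("pics/top.npz"))
im=s["image"][:,:,::-1]
c=cv2.resize(im[115:215,280:413],None,fx=6,fy=6,interpolation=cv2.INTER_CUBIC); cv2.imwrite("pics/crop.png",c)
for n,u,v,z in [("red",373,135,30),("empty",337.3,188.5,15),("w",323,155,20),("w",348,145,20),("w",362,179.5,20),("w",387,169.5,20),("tin",295,174,36)]:
    print(n,pt(s,u,v,z).round(1),pt(s,u,v).round(1))
E
```

```text
red [659.  -46.6  30. ] [658.7 -46.4  31.3]
empty [504.3  63.2  15. ] [504.1  63.3  16.3]
w [604.5 102.4  20. ] [606.  102.1  13.5]
w [633.   27.4  20. ] [633.6  27.2  17.6]
w [528.4  -9.6  20. ] [528.8  -9.9  17.5]
w [556.4 -84.4  20. ] [556.7 -84.7  18.3]
tin [546.6 185.5  36. ] [550.6 186.2  14.3]
```

View pics/crop.png

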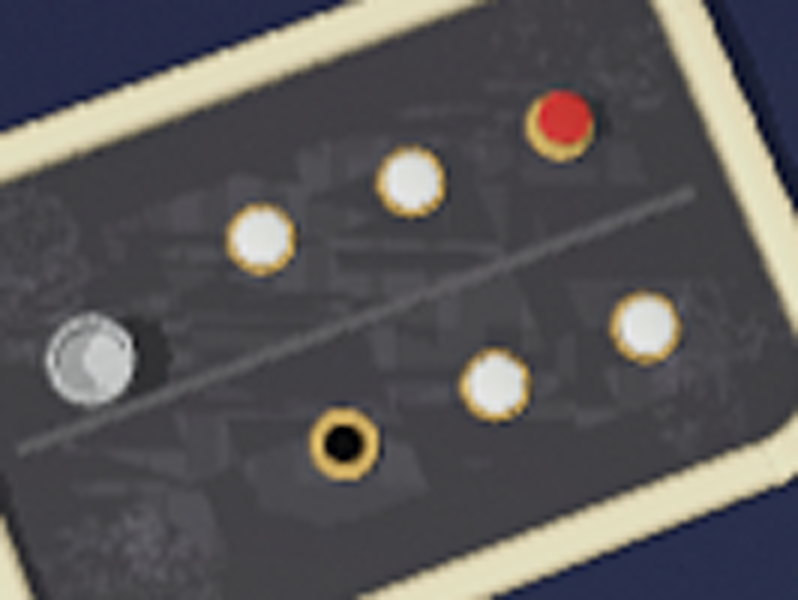

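The enlarged crop puts the red head at (566,117), the eyelet hole at (344,443), and the white clips at (261,239), (411,181), (495,384) and (646,326). I'll fit the known eyelet lattice to these.

```bash
cat > fit.py <<'E'
from h import *
s=dict(np.load("pics/top.npz"))
C=[(566,117,31),(344,443,15),(261,239,20),(411,181,20),(495,384,20),(646,326,20)]
P=np.array([pt(s,280+(x+.5)/6-.5,115+(y+.5)/6-.5,z)[:2] for x,y,z in C])
L=np.array([(55,-130),(-55,30),(55,30),(55,-50),(-55,-50),(-55,-130)],float)
a=P-P.mean(0);b=L-L.mean(0);U,_,V=np.linalg.svd(b.T@a);R=(U@V).T
F=b@R.T+P.mean(0)
print(P.round(1),(P-F).round(1),np.degrees(np.arctan2(R[1,0],R[0,0])),F[:2].round(1),np.linalg.det(R))
o=observe();from scipy.spatial.transform import Rotation as Q
T=Q.from_quat(o["tool_rot"]).as_matrix();print(T.round(3))
for g in [(*F[0],75),(*F[1],40)]:
    print((T.T@(np.array(g)-o["eef_pos"])/25).round(2))
E
python3 fit.py
```

```text
[[661.5 -49.3]
 [504.6  64.4]
 [606.2 102.1]
 [633.8  27.1]
 [531.1 -10. ]
 [558.1 -85.2]] [[ 0.1 -0.9]
 [ 0.9 -0.4]
 [-0.9 -0. ]
 [-0.5  0.3]
 [ 0.3  0.5]
 [ 0.1  0.5]] 19.839307611837224 [[661.4 -48.4]
 [503.7  64.8]] 1.0000000000000004
[[-0.948 -0.317 -0.001]
 [-0.317  0.948  0.002]
 [ 0.     0.002 -1.   ]]
[-24.47  14.74   5.89]
[-19.92  21.03   7.3 ]
```

```bash
python3 -m pendant '[-1,0.6,0,0,0,0,-1,0.6,0,0,0,0,-1,0.6,0,0,0,0,-1,0.6,0,0,0,0,-1,0.6,0,0,0,0,-1,0.6,0,0,0,0,-1,0.6,0,0,0,0,-1,0.6,0,0,0,0,-1,0.6,0,0,0,0,-1,0.6,0,0,0,0,-1,0.6,0,0,0,0,-1,0.6,0,0,0,0]' 1 20
python3 -m pendant '[-1,0.6,0,0,0,0,-1,0.6,0,0,0,0,-1,0.6,0,0,0,0,-1,0.6,0,0,0,0,-1,0.6,0,0,0,0,-1,0.6,0,0,0,0,-1,0.6,0.3,0,0,0,-1,0.6,0.5,0,0,0,-1,0.6,0.5,0,0,0,-1,0.6,0.5,0,0,0,-1,0.6,0.5,0,0,0,-0.5,0.3,0.5,0,0,0]'
python3 -m pendant '[0,0,0,0,0,0,0,0,0,0,0,0]'; python3 fit.py | tail -5
```

```text
time: 1.05
eef_pos: [426.1, -325.3, 222.0]
tool_rot: [-0.161, 0.987, 0.0, -0.0]
force: [1.4, 0.0, -0.5]
width: 15.3
gripper_force: 0.0
time: 2.05
eef_pos: [645.1, -69.6, 150.9]
tool_rot: [-0.162, 0.987, 0.0, -0.0]
force: [0.8, -0.3, 1.1]
width: 0.4
gripper_force: 0.0
time: 2.22
eef_pos: [642.8, -71.7, 150.7]
tool_rot: [-0.161, 0.987, 0.0, -0.002]
force: [-0.2, 0.3, 0.0]
width: 0.5
gripper_force: 0.0
[[-0.948 -0.318 -0.004]
 [-0.318  0.948 -0.   ]
 [ 0.004  0.001 -1.   ]]
[-1.01  0.64  3.03]
[3.52 6.94 4.45]
```

```bash
python3 -m pendant '[-0.5,0.32,0.5,0,0,0,-0.5,0.32,0.5,0,0,0,0,0,0.5,0,0,0,0,0,0.5,0,0,0,0,0,0,0,0,0,0,0,0,0,0,0]'; python3 fit.py | tail -2
python3 - <<'E'
from h import *
a=save("wrist","pics/w1.png")["image"];b=save("side","pics/s1.png")["image"]
cv2.imwrite("pics/ws.png",cv2.resize(np.vstack([a,b])[:,:,::-1],(600,600*800//640*1) if 0 else (480,600)))
E
```

```text
time: 2.72
eef_pos: [661.8, -49.1, 101.6]
tool_rot: [-0.161, 0.987, -0.0, -0.001]
force: [0.4, -0.6, 0.1]
width: 0.6
gripper_force: 0.0
[0.   0.03 1.06]
[4.55 6.32 2.47]
```

View pics/ws.png

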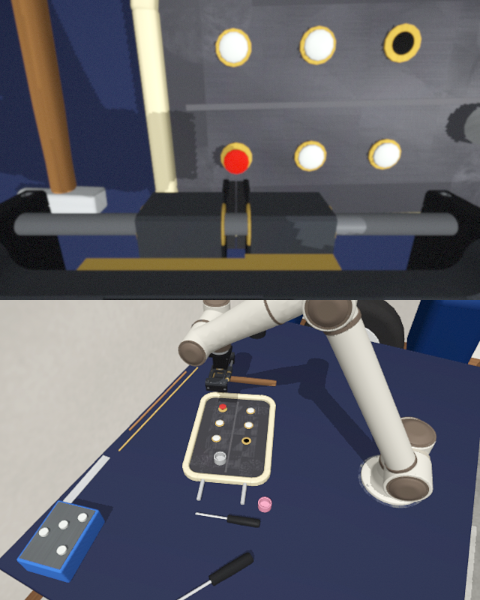

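The wrist view shows the red head just ahead of the fingers at about (315,214) full-size, and the hole at (537,57). I'll cross-check both positions from this view.

```bash
python3 - <<'E'
from h import *
s=dict(np.load("pics/w1.npz"))
i=s["image"].astype(int); m=(i[...,0]>150)&(i[...,1]<70)&(i[...,2]<70)
v,u=np.nonzero(m);print(u.min(),u.max(),v.min(),v.max(),u.mean(),v.mean())
z=s["range_z"]; W=np.array([pt(s,a,b) for a,b in zip(u,v)]);print(np.median(W,0), W.min(0),W.max(0))
uu=u.mean();print(pt(s,(u.min()+u.max())/2,(v.min()+v.max())/2,31))
d=i.sum(2)<60;d[:,:480]=0;d[120:]=0;d[:,600:]=0;v,u=np.nonzero(d);print(len(u),u.mean(),v.mean(),pt(s,u.mean(),v.mean(),15),pt(s,537,57,15))
E
```

```text
299 330 200 231 314.4294790343075 215.61880559085134
[662.89835221 -49.81455046  29.32231324] [585.92669325 -75.20821628  12.29580544] [681.92860418 -36.97872625 263.59914425]
[662.26304215 -49.84045477  31.        ]
12 536.75 51.916666666666664 [502.61312841  61.62992886  15.        ] [505.46435513  63.46071892  15.        ]
```

Both views agree on about (662,-49), so the fingertips are over the red clip. I'll descend now.

```bash
python3 -m pendant '[0,0,0.5,0,0,0,0,0,0.5,0,0,0,0,0,0.5,0,0,0,0,0,0.5,0,0,0,0,0,0.4,0,0,0,0,0,0,0,0,0,0,0,0,0,0,0]'; python3 -m pendant '[0,0,0.15,0,0,0,0,0,0.15,0,0,0,0,0,0.1,0,0,0,0,0,0.1,0,0,0,0,0,0.1,0,0,0,0,0,0,0,0,0]'
```

```text
time: 3.4
eef_pos: [662.0, -49.1, 41.9]
tool_rot: [-0.161, 0.987, -0.0, -0.001]
force: [0.7, 0.3, -0.4]
width: 0.1
gripper_force: 0.0
time: 3.9
eef_pos: [662.4, -48.9, 27.8]
tool_rot: [-0.161, 0.987, -0.0, 0.0]
force: [-0.6, 0.6, 1.2]
width: 0.5
gripper_force: 1.0
```

```bash
python3 -m pendant '[0,0,0.1,0,0,0,0,0,0.1,0,0,0,0,0,0.05,0,0,0,0,0,0,0,0,0]';  python3 -m pendant '[0,0,0.05,0,0,0,0,0,0.05,0,0,0,0,0,0,0,0,0]'
```

```text
time: 4.23
eef_pos: [662.4, -48.9, 21.5]
tool_rot: [-0.161, 0.987, -0.0, 0.0]
force: [-0.6, 0.1, 2.9]
width: 0.6
gripper_force: 1.9
time: 4.48
eef_pos: [662.4, -48.9, 20.4]
tool_rot: [-0.161, 0.987, -0.0, 0.0]
force: [-3.8, 1.2, 10.7]
width: 0.4
gripper_force: 5.2
```

```bash
python3 -m pendant '[0,0,0.05,0,0,0,0,0,0,0,0,0]';  python3 -m pendant '[0,0,0.05,0,0,0,0,0,0,0,0,0,0,0,0,0,0,0]'
```

```text
time: 4.65
eef_pos: [662.5, -48.9, 20.3]
tool_rot: [-0.161, 0.987, -0.0, 0.0]
force: [-6.3, 1.5, 15.4]
width: 0.5
gripper_force: 7.6
time: 4.9
eef_pos: [662.5, -48.9, 20.3]
tool_rot: [-0.161, 0.987, -0.0, 0.001]
force: [-8.1, 2.1, 20.3]
width: 0.5
gripper_force: 10.0
```

The clip is on its hard stop: z holds at 20.3 mm while the force rises to 20 N. Next I'll lift, go across to the eyelet and check the clip from there.

```bash
python3 -m pendant '[0,0,-0.2,0,0,0,0,0,-0.5,0,0,0,0,0,-0.8,0,0,0,0,0,-0.9,0,0,0,0,0,0,0,0,0]'; python3 -m pendant '[0.5,0.7,0,0,0,0,0.5,0.7,0,0,0,0,0.5,0.7,0,0,0,0,0.5,0.7,0,0,0,0,0.5,0.7,0,0,0,0,0.5,0.7,0,0,0,0,0.5,0.7,0,0,0,0,0.5,0.7,0,0,0,0,0.5,0.7,0,0,0,0,0,0,0,0,0,0,0,0,0,0,0,0]'; python3 fit.py | tail -1
python3 - <<'E'
from h import *
s=save("top","pics/t2.png");i=s["image"].astype(int)
m=(i[...,0]>150)&(i[...,1]<70)&(i[...,2]<70);m[:100]=0;m[220:]=0;v,u=np.nonzero(m);W=np.array([pt(s,a,b) for a,b in zip(u,v)]);print(len(u),np.median(W,0) if len(u) else 0)
w=save("wrist","pics/w2.png")["image"]
c=cv2.resize(s["image"][115:215,260:420],(640,400),interpolation=2)
cv2.imwrite("pics/tw.png",cv2.resize(np.vstack([c,w])[:,:,::-1],(480,600)))
E
```

```text
time: 5.32
eef_pos: [665.5, -48.9, 81.2]
tool_rot: [-0.161, 0.987, -0.001, 0.004]
force: [0.8, 0.2, 0.8]
width: 0.4
gripper_force: 0.0
time: 6.23
eef_pos: [505.3, 65.2, 76.4]
tool_rot: [-0.162, 0.987, 0.0, 0.0]
force: [0.5, -0.1, 0.1]
width: 0.4
gripper_force: 0.0
[0.07 0.   1.46]
43 [662.33509127 -48.32286872  18.87245055]
```

View pics/tw.png

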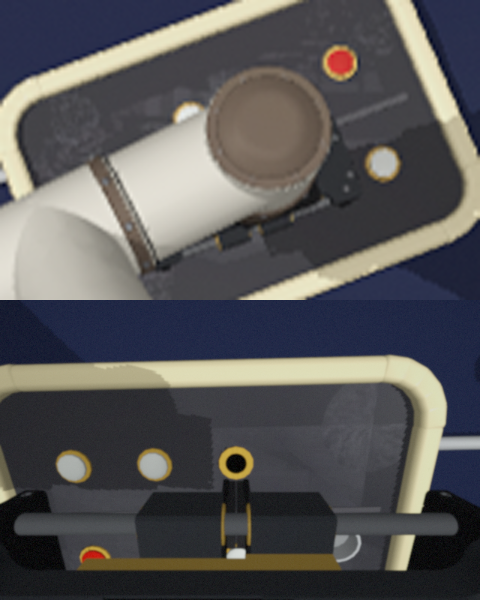

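The red clip now sits centred in its ring, at the same height as the white ones. In the wrist view the hole is at (236,463) in the composite, about (315,217) full-size.

```bash
python3 -c "
from h import *
s=dict(np.load('pics/w2.npz'));print(pt(s,314.7,217,15))"
python3 -m pendant '[0.05,0,0.4,0,0,0,0,0,0.4,0,0,0,0,0,0.4,0,0,0,0,0,0.2,0,0,0,0,0,0.1,0,0,0,0,0,0,0,0,0,0,0,0,0,0,0]'
```

```text
[504.74869403  63.79333632  15.        ]
time: 6.92
eef_pos: [504.6, 64.3, 38.7]
tool_rot: [-0.161, 0.987, -0.0, -0.0]
force: [0.2, -0.7, -0.4]
width: 0.5
gripper_force: 0.0
```

Over the middle, 23.7 mm above it. Now I'll hold for a little over two seconds.

```bash
for i in 1 2 3; do python3 -m pendant '[0,0,0,0,0,0,0,0,0,0,0,0,0,0,0,0,0,0,0,0,0,0,0,0,0,0,0,0,0,0,0,0,0,0,0,0,0,0,0,0,0,0,0,0,0,0,0,0,0,0,0,0,0,0,0,0,0,0,0,0,0,0,0,0,0,0,0,0,0,0,0,0]' | head -2; done; python3 -c "
from plant import env
print(env.finish_job())"
```

```text
time: 7.92
eef_pos: [504.4, 64.4, 38.8]
time: 8.92
eef_pos: [504.4, 64.4, 38.8]
time: 9.92
eef_pos: [504.4, 64.3, 38.8]
the job is handed in; nothing more can be done
None
```

The red clip is pressed fully home and the fingertips are pointing about 24 mm above the middle of the empty eyelet; I held there for 3 s and handed the job in at 9.9 s, with no verdict returned.

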